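Torque-check the two clamping levers of a dough sheeter

ROBOT

A 6-joint arm with a two-finger parallel gripper is mounted at the origin on the work surface. World frame = base frame: x ahead of the robot, y to its left, z up, the work surface at z = 0. Lengths are in m, angles in rad, forces in N, time in s.
With the tool pointing down it reaches from about 0.35 to 0.775 m from the base axis. Payload 7.3 kg.
Tool frame: the origin (TCP) lies at the very end of the fingers, on their centre line; the grasp point (between the pads) lies 19 mm behind it; z points along the fingers, y is the direction in which the jaws open and shut (so a half turn about z gives the same grasp; the last joint's range is limited). The gripper opens to 92 mm and grips with 3 to 60 N. Pads are 19 mm wide; open, the fingers measure 130 mm over their backs; the gripper's body (75 mm by 190 mm) begins 47 mm behind the grasp point.
Start: joints at [-1.279, 0.342, 1.524, -0, 1.275, -0.146], TCP at [0.223, -0.475, 0.227] pointing down, gripper open.
Joint ranges: [-2.53, 2.53], [-0.77, 2.02], [0.04, 2.7], [-1, 4.14], [0.28, 2.66], [-3.11, 3.11]. Speed limits (rad/s): [2.57, 2.57, 3.14, 3.14, 3.14, 3.14].

INTERFACE

Orientations are given as [roll, pitch, yaw] about the fixed x, y, z axes, in that order (R = Rz(yaw) Ry(pitch) Rx(roll)).
In Python, from cell import robot gives the robot as it stands.
- The arm moves only by the shell command python3 -m pendant 'ROWS' [OPENING] [FORCE]. ROWS is JSON, a list of rows, each a list of 2 entries, a list of its own where there are three numbers: the shift along the tool's x, y, z in mm, then the turn about the tool's z in degrees. In form: [[[x, y, z], turn], ...]. A call has 1 to 10 rows; each row is the pose to reach, as a shift and turn from the pose measured when the call began, along the tool's axes at that moment; what a row does not reach only later rows make up. A row lasts 1/12 s, in which the tool goes at most 41.7 mm and 7.16 degrees, less where a joint would pass 70% of its speed; a pose out of reach is approached as far as the arm can. A call with a gripper value outside its range is refused whole. OPENING is the opening, from 0 (shut) to 1 (fully open), set as the call begins (- or left out, the last holds). The fingers move at their own pace and stop on an object; FORCE is the grip in N (left out, the last holds). Time passes only in rows, so rows that repeat a pose let the fingers close. It gives the time, the measured TCP pose, the force and the opening at its end, in the units of the state.
- robot.observe(): the state, without advancing time (a new reading comes with each control period).
- robot.read_camera(name): name is "scene" or "top" or "wrist"; returns the picture (384x512x3 uint8, red, green, blue); there is no depth.
- robot.calibration(name): a dict with "vfov" (degrees; the focal length in pixels is half the picture's height over the tangent of half this angle, whatever the lens; pixels are square), "cx", "cy" (the principal point, pixels), "k1" (the pictures are not rectified: a ray, as slopes to the right and down, at radius r is drawn at 1 + k1 r^2 times it, then the intrinsics apply), "rvec" (rotation vector, rad) and "tvec" (3), from world to camera coordinates, as OpenCV has them. Camera axes: x right, y down, z forward; pixel columns grow to the right and rows downward; lengths in m; the calibration is good to about 2 mm. A picture is of the moment at which its call begins: read the wrist's pose just before it. calibration takes no time and is no camera call; for the wrist camera it gives the pose at the moment of the call.
- robot.hand_in(): hands the job in, once; it reports no verdict.
Trained networks look in the newest picture that a camera, given by its name, has taken for a name from the list of things; names that differ only in an ending like _2 or _b are one class to them, and where a whole thing is asked for, a point or a joint stands for the part that bears it (a point fixed in the world has none). Each returns a list of dicts, best first, with "p" (0 to 1); they miss things now and then, are a little off and sometimes report something else, mostly with a low value. They report only what shows in the picture. A call takes as long as a camera call.
- robot.find_in(camera, query): "xy" ([column, row] as shares, 0 to 1, of the picture: columns of its width, rows of its height, amid what is visible of it).
The state is a dict: "time": time; "qpos": joint angles; "qvel": joint speeds; "joint_efforts": joint torques, N m; "tool_pos": TCP position; "tool_rot": TCP orientation; "contact_force": force on the tool from outside, world axes, zero at the start; "torque": the same for the moment, N m; "opening": finger opening in m.
Only numpy, scipy, OpenCV 4.12 (cv2) and the standard library are available. Lean on these libraries where they do the work, as an engineer would, in place of code of your own. Each camera call takes 0.05 s, during which the arm holds its last target.

TASK

Before the dough sheeter is used, check that it is clamped fast: push the red clamping lever clockwise (seen from above) until it is fully home, lean on it steadily with about 1 newton metre (0.8 to 1.2, and never more than 1.4) for a good second to see that it holds without turning, and let go. Then do the same with the blue lever. Leave both levers home and untouched, and leave everything else on the counter where it is.

Things in the scene. Friction and masses are not known exactly. Their poses are not given: they have to be found in the camera images.
- sheeter: Hand dough sheeter with white side plates and steel rollers, fixed. Origin: centre of its underside on the counter; y to the robot's left, z up. Its upright body reaches 75 mm each way in x (trays 120 mm) and 105 mm in y, 165 mm high. Two aluminium ears, 12 mm thick, 76 mm deep, reach 200 mm each way in y; the lever axes stand on them 165 mm from the origin along +y (red) and -y (blue).
- red_lever: The red clamping lever (left). Origin on its upright turning axis, 12 mm above the counter; x points outward along the bar, z up. It tightens CLOCKWISE seen from above, against about 0.15 N m of thread drag, and stays where it is left. It starts 1 to 46 degrees short of home. Home, it stops dead; pushing further only winds up the clamp by about 1 degree per N m.
- red_grip (a point): Point in the middle of the red lever's bar, 80 mm from the turning axis, 50 mm above the counter. The plastic bar is straight, level, 13 mm wide, 14 mm high (43 to 57 mm above the counter), from the steel hub (radius 15 mm, top 60 mm above the counter) to 95 mm from the axis. Beyond 55 mm from the axis the space below it is free down to the counter.
- red_collar: Dark steel collar (radius 22 mm, 18 to 34 mm above the counter) under the red lever. Origin on the turning axis, 12 mm above the counter; z up. Its x axis, a white line on its rim from an earlier clamping, lies within 15 degrees of straight out to the machine's +y side; the bar is home within 7 degrees either side of that line, exactly where can only be felt.
- red_load (a point): Small dark mark on the brass washer (radius 28 mm) under the red collar, 25 mm from the axis, on the machine's side. It shifts only 0.4 mm for 1 N m on the lever, less than the reading's error: used in judging the torque, no use as a gauge.
- blue_lever: The blue clamping lever (right). Origin on its upright turning axis, 12 mm above the counter; x points outward along the bar, z up. It tightens CLOCKWISE seen from above, against about 0.15 N m of thread drag, and stays where it is left. It starts 1 to 46 degrees short of home. Home, it stops dead; pushing further only winds up the clamp by about 1 degree per N m.
- blue_grip (a point): Point in the middle of the blue lever's bar, 80 mm from the turning axis, 50 mm above the counter. The plastic bar is straight, level, 13 mm wide, 14 mm high (43 to 57 mm above the counter), from the steel hub (radius 15 mm, top 60 mm above the counter) to 95 mm from the axis. Beyond 55 mm from the axis the space below it is free down to the counter.
- blue_collar: Dark steel collar (radius 22 mm, 18 to 34 mm above the counter) under the blue lever. Origin on the turning axis, 12 mm above the counter; z up. Its x axis, a white line on its rim from an earlier clamping, lies within 15 degrees of straight out to the machine's -y side; the bar is home within 7 degrees either side of that line, exactly where can only be felt.
- blue_load (a point): Small dark mark on the brass washer (radius 28 mm) under the blue collar, 25 mm from the axis, on the machine's side. It shifts only 0.4 mm for 1 N m on the lever, less than the reading's error: used in judging the torque, no use as a gauge.
- tub: White open plastic tub, 90 mm across, 75 mm high, origin under its centre; a bystander, leave it alone.
- jar: Reddish jar with green cap, 64 mm across, 90 mm high, origin under its centre; a bystander, leave it alone.
- cutter: Round steel pastry cutter, 70 mm across, 30 mm high, origin under its centre; a bystander, leave it alone.
- fork: Fork with black handle, about 200 mm long, lying flat; a bystander, leave it alone.
- crank: The machine's loose steel crank, 130 mm long with upright wooden grip 76 mm high, lying beyond the machine; a bystander, leave it alone.

How it is judged:
By the outcome, as a careful person would: the job done as asked, in the order asked, and still so for the second after the job is handed in, with the robot touching nothing.
It also fails if it takes over 69 s, if anything falls off the work surface, if the arm or the gripper's body presses on something with over 40 N, if the wrist force passes 120 N, or if a joint passes its speed limit or range.

## Working session

There is one attempt and no reset: what is moved stays moved. The work goes in short steps, Python scripts to look and compute and a shell command to move; the robot and the scene stay as the last step left them, time stands still between calls to the robot, and variables do not carry over. Pictures are saved under pics/ and viewed, and the job is handed in when it is done.

```bash
ls; mkdir -p pics
python3 - <<'E'
from cell import robot
import cv2
s=robot.observe(); print(s)
for n in ["scene","top","wrist"]:
    im=robot.read_camera(n); cv2.imwrite(f"pics/{n}0.png",im[:,:,::-1]); print(n,robot.calibration(n))
E
```

```text
pics
{'time': 0.0, 'qpos': array([-1.27897552e+00,  3.42731451e-01,  1.52502574e+00, -6.18029622e-07,
        1.27539461e+00, -1.45993396e-01]), 'qvel': array([-0.00076513,  0.00207807,  0.00035736,  0.00068692, -0.00101919,
       -0.00012309]), 'joint_efforts': array([-9.74494251e-04, -4.31253290e+01, -2.44216543e+01,  7.16197933e-02,
        5.59253432e-02, -1.10830288e-04]), 'tool_pos': array([ 0.22248324, -0.47507419,  0.22603739]), 'tool_rot': array([-3.1400500e+00, -2.2623320e-04,  4.3781421e-01]), 'contact_force': array([-1.0373881 , -0.64903664,  0.30982388]), 'torque': array([ 0.02551358, -0.00261233, -0.03448358]), 'opening': 0.09172716088578547}
scene {'vfov': 56.24092834393335, 'cx': 261.92611118454994, 'cy': 191.00166726235787, 'k1': -0.009862754946028538, 'rvec': array([ 1.78503354,  1.90864985, -0.68031688]), 'tvec': array([ 0.00643766, -0.38646276,  1.36047191])}
top {'vfov': 57.75401284644403, 'cx': 258.1388265893282, 'cy': 188.90317239705698, 'k1': -0.07460646488139673, 'rvec': array([ 2.17849626, -2.126423  ,  0.11902516]), 'tvec': array([0.04514284, 0.55960364, 1.04205272])}
wrist {'vfov': 63.201464883013834, 'cx': 251.71513383093654, 'cy': 197.58521188828286, 'k1': -0.08265993738611258, 'rvec': array([-2.44731515,  1.55549979,  0.21995612]), 'tvec': array([-0.52484658, -0.03446476,  0.38995112])}
```

View pics/scene0.png

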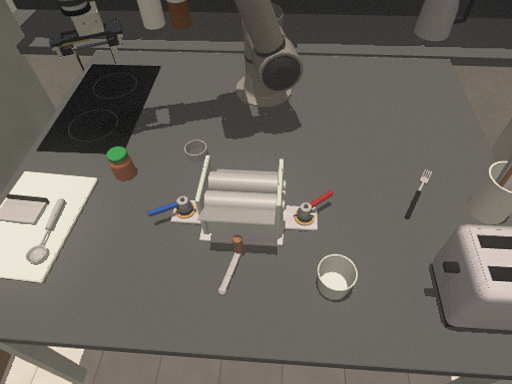

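View pics/top0.png

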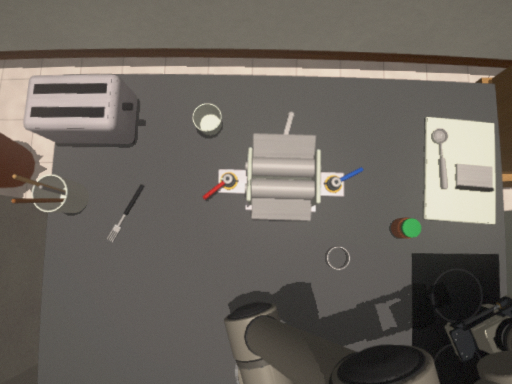

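View pics/wrist0.png

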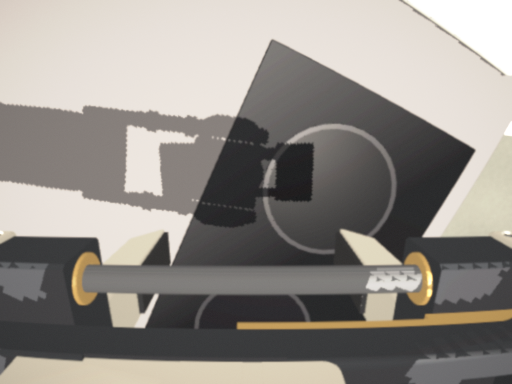

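```bash
cat > h.py <<'E'
from cell import robot
import numpy as np, cv2
def K(c):
    f=192/np.tan(np.radians(c["vfov"]/2)); return np.array([[f,0,c["cx"]],[0,f,c["cy"]],[0,0,1]]),np.array([c["k1"],0,0,0,0.])
def ray(c,px):
    k,d=K(c); u=cv2.undistortPoints(np.array([[px]],float),k,d)[0,0]
    R=cv2.Rodrigues(c["rvec"])[0]; return -R.T@c["tvec"], R.T@np.array([u[0],u[1],1])
def onz(c,px,z):
    o,v=ray(c,px); return o+v*(z-o[2])/v[2]
def proj(c,P):
    k,d=K(c); return cv2.projectPoints(np.array(P,float).reshape(-1,3),c["rvec"],c["tvec"],k,d)[0][:,0]
E
python3 - <<'E'
from h import *
Z=dict(red_lever=.05,red_grip=.05,red_collar=.03,blue_lever=.05,blue_grip=.05,blue_collar=.03,sheeter=.1,red_load=.015,blue_load=.015,jar=.05,cutter=.015,tub=.04)
for n in ["top","scene"]:
    robot.read_camera(n)
    c=robot.calibration(n)
    for q in Z:
        for r in robot.find_in(n,q)[:2]:
            px=np.array(r["xy"])*[512,384]; print(n,q,round(r["p"],2),px.round(1),onz(c,px,Z[q]).round(3))
im=robot.read_camera("top")
for i,(x,y) in enumerate([(185,150),(300,150)]):
    cv2.imwrite(f"pics/topz{i}.png",cv2.resize(im[y:y+65,x:x+85,::-1],None,fx=9,fy=9,interpolation=cv2.INTER_CUBIC))
print(robot.observe()["time"])
E
```

```text
top red_lever 0.76 [223.4 184.3] [0.568 0.165 0.05 ]
top red_grip 0.6 [223. 184.] [0.569 0.166 0.05 ]
top red_grip 0.58 [209.2 117. ] [0.781 0.218 0.05 ]
top red_collar 0.75 [224.7 182.6] [0.576 0.163 0.03 ]
top blue_lever 0.74 [338.2 176.5] [ 0.601 -0.186  0.05 ]
top blue_grip 0.77 [342.2 175.5] [ 0.604 -0.198  0.05 ]
top blue_grip 0.43 [224.1 183.4] [0.571 0.163 0.05 ]
top blue_collar 0.66 [279.1 177.7] [ 0.596 -0.006  0.03 ]
top blue_collar 0.62 [221.7 184.9] [0.569 0.173 0.03 ]
top sheeter 0.76 [281.5 179.3] [ 0.58 -0.01  0.1 ]
top red_load 0.66 [222.1 183.1] [0.577 0.173 0.015]
top blue_load 0.8 [335.5 178.6] [ 0.599 -0.185  0.015]
top blue_load 0.58 [282.8 178. ] [ 0.597 -0.018  0.015]
top jar 0.58 [404.  226.2] [ 0.453 -0.387  0.05 ]
top cutter 0.49 [350.  256.4] [ 0.357 -0.23   0.015]
top tub 0.57 [209.9 116.7] [0.785 0.218 0.04 ]
scene red_lever 0.62 [310.2 204.7] [0.571 0.165 0.05 ]
scene red_grip 0.65 [307.4 203.6] [0.567 0.157 0.05 ]
scene red_collar 0.47 [194.3 150.3] [ 0.367 -0.191  0.03 ]
scene blue_lever 0.87 [174.6 202.7] [ 0.586 -0.2    0.05 ]
scene blue_grip 0.65 [173.9 205. ] [ 0.594 -0.2    0.05 ]
scene blue_collar 0.73 [179.7 207.9] [ 0.589 -0.189  0.03 ]
scene blue_collar 0.18 [175.9 203.9] [ 0.576 -0.203  0.03 ]
scene sheeter 0.92 [243.5 207.6] [ 0.627 -0.006  0.1  ]
scene red_load 0.98 [305.2 211.1] [0.567 0.154 0.015]
scene blue_load 0.83 [180.4 208.7] [ 0.581 -0.192  0.015]
scene blue_load 0.23 [195.8 147.9] [ 0.342 -0.194  0.015]
scene jar 0.8 [122.4 162.8] [ 0.45  -0.388  0.05 ]
scene jar 0.25 [332.7 276.3] [0.773 0.214 0.05 ]
scene cutter 0.51 [192.6 147.2] [ 0.339 -0.204  0.015]
scene tub 0.84 [332.8 277.5] [0.772 0.216 0.04 ]
1.5
```

View pics/topz0.png

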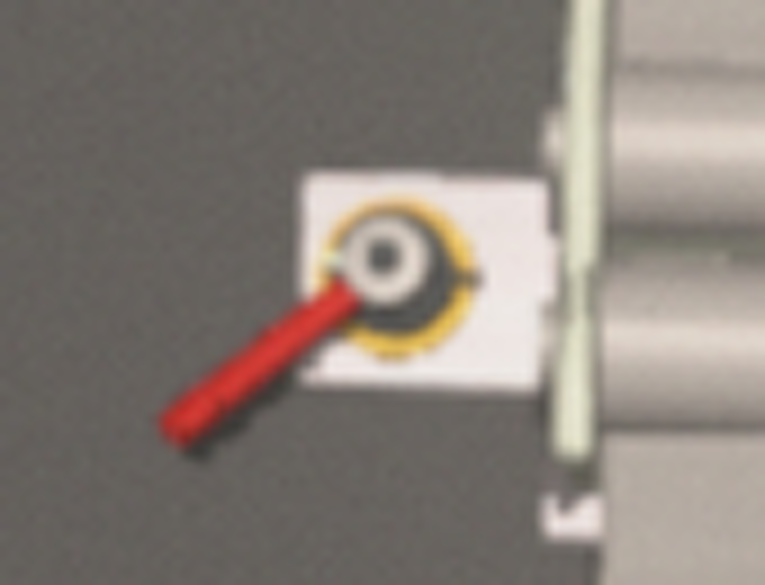

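View pics/topz1.png

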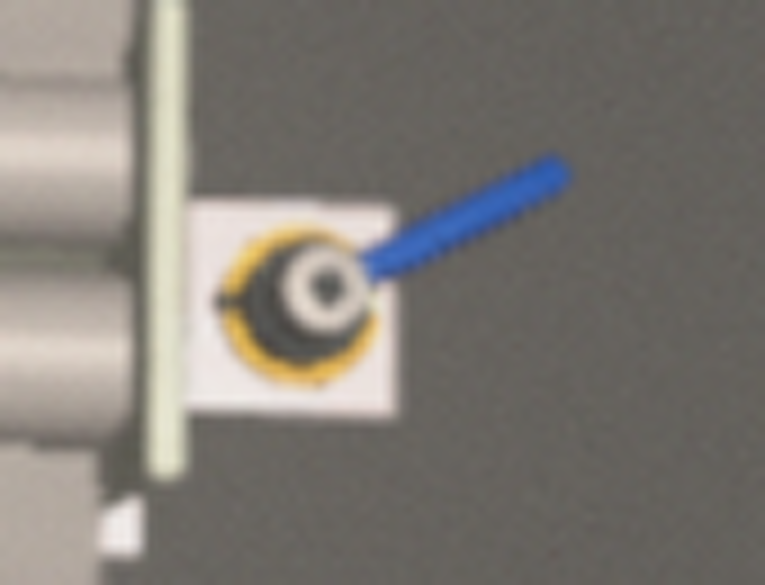

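Run:
```python
from h import *
c=robot.calibration("top")
def p(x,y,x0,y0,z): return onz(c,[(x+.5)/9-.5+x0,(y+.5)/9-.5+y0],z)
for n,x0,pts in [("red",185,[(382,258,.06),(178,428,.057),(345,295,.057),(333,258,.03),(397,279,.012),(475,279,.014)]),("blue",300,[(327,288,.06),(557,172,.057),(370,265,.057),(376,283,.03),(299,303,.012),(218,301,.014)])]:
    P=[p(x,y,x0,150,z) for x,y,z in pts]; 
    for a in P: print(n,a.round(4))
    for i in (1,2,3,5):
        d=P[i]-P[0]; print(i, np.degrees(np.arctan2(d[1],d[0])).round(1), np.hypot(*d[:2]).round(4))
# scene cross check
im=robot.read_camera("scene")
cv2.imwrite("pics/sc1.png",cv2.resize(im[165:245,140:345,::-1],None,fx=3.9,fy=3.9,interpolation=cv2.INTER_CUBIC))
```

```text
red [0.5857 0.1536 0.06  ]
red [0.5267 0.2207 0.057 ]
red [0.5732 0.166  0.057 ]
red [0.5898 0.1738 0.03  ]
red [0.5856 0.1531 0.012 ]
red [0.5859 0.1254 0.014 ]
1 131.3 0.0893
2 135.2 0.0176
3 78.3 0.0206
5 -89.4 0.0282
blue [ 0.5832 -0.1767  0.06  ]
blue [ 0.6254 -0.2562  0.057 ]
blue [ 0.5919 -0.192   0.057 ]
blue [ 0.5899 -0.2002  0.03  ]
blue [ 0.5848 -0.177   0.012 ]
blue [ 0.5846 -0.148   0.014 ]
1 -62.0 0.09
2 -60.5 0.0176
3 -74.2 0.0244
5 87.3 0.0288
```

View pics/sc1.png

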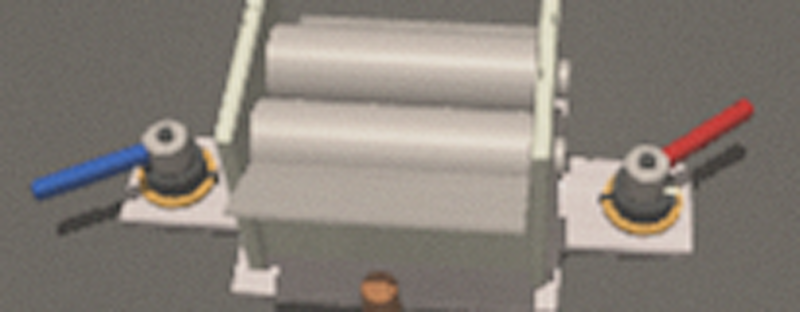

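```bash
cat >> h.py <<'E'
from scipy.spatial.transform import Rotation as Ro
RED=np.array([.5857,.1535]); BLUE=np.array([.584,-.177])
def to(x,y,z,yaw):
    s=robot.observe(); R=Ro.from_euler("xyz",s["tool_rot"])
    d=R.inv().apply(np.array([x,y,z])-s["tool_pos"])*1000
    print("shift",d.round(1),"turn",round(-(yaw-np.degrees(s["tool_rot"][2])+180)%360-180 if 0 else -(((yaw-np.degrees(s["tool_rot"][2]))+180)%360-180),1))
def bar(ax,th,r,off):
    t=np.radians(th); return ax+r*np.array([np.cos(t),np.sin(t)])-off*np.array([np.sin(t),-np.cos(t)])/1
E
python3 - <<'E'
from h import *
p=bar(RED,131,.08,.036); print(p); to(*p,.20,131)
E
```

```text
[0.50604573 0.19025864]
shift [ 539.  -482.8   26.7] turn -105.9
```

```bash
python3 -m pendant '[[[27,-24,1],-5],[[54,-48,3],-10],[[81,-72,4],-15],[[108,-96,5],-21],[[135,-120,6],-26],[[162,-144,8],-32],[[189,-168,9],-37],[[216,-192,10],-42],[[243,-216,12],-48],[[270,-241,13],-53]]' 0 60
python3 - <<'E'
from h import *
p=bar(RED,131,.08,.036); to(*p,.20,131)
E
```

```text
time: 2.38
tool_pos: [0.3653, -0.1412, 0.2138]
tool_rot: [3.141, 0.0, 1.368]
contact_force: [0.5, -0.3, -0.4]
opening: 0.0298
shift [353.   70.9  13.8] turn -52.6
```

```bash
python3 -m pendant '[[[35,7,1],-5],[[70,14,3],-10],[[106,21,4],-16],[[141,28,5],-21],[[177,35,7],-26],[[212,43,8],-32],[[247,50,10],-37],[[283,57,11],-42],[[318,64,12],-48],[[353,71,14],-53]]' 0 60
python3 - <<'E'
from h import *
p=bar(RED,131,.08,.038); to(*p,.032,131)
for n in ["top","wrist"]:
    im=robot.read_camera(n); cv2.imwrite(f"pics/{n}2.png",im[:,:,::-1])
E
```

```text
time: 3.22
tool_pos: [0.5066, 0.1922, 0.1999]
tool_rot: [3.141, 0.001, 2.298]
contact_force: [0.6, 0.2, -0.6]
opening: 0.0002
shift [ -0.8  -3.8 167.9] turn 0.7
```

View pics/top2.png

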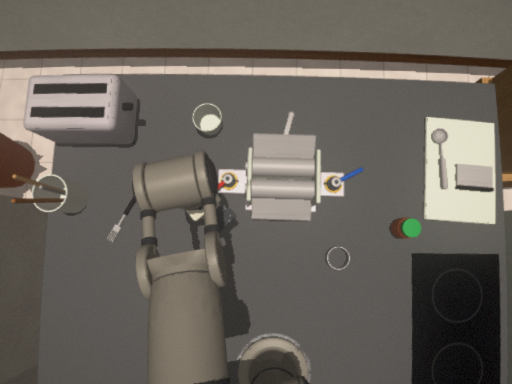

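View pics/wrist2.png

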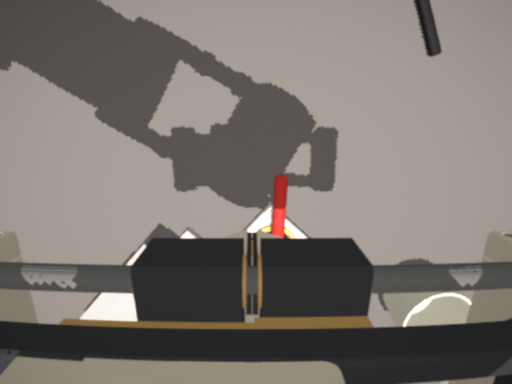

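Run:
```python
from h import *
im=robot.read_camera("wrist"); c=robot.calibration("wrist")
t=np.radians(131)
for th in (129,131,133):
    print(th,[proj(c,[*bar(RED,th,r,0),.057])[0].round(1) for r in (.095,.06)])
s=robot.observe(); R=Ro.from_euler("xyz",s["tool_rot"])
for d in ([0,0,0],[.01,.019,0],[.01,-.019,0],[.0,.019,-.02]): print(d,proj(c,s["tool_pos"]+R.apply(d))[0].round(1))
print(onz(c,[280,178],.057),onz(c,[279,232],.057))
print(s["joint_efforts"].round(2),s["torque"],s["contact_force"])
```

```text
129 [array([290.7, 172.9]), array([288., 207.])]
131 [array([287.3, 172.8]), array([285.9, 207. ])]
133 [array([284. , 172.8]), array([283.8, 207. ])]
[0, 0, 0] [251.6 247.3]
[0.01, 0.019, 0] [286.8 230.3]
[0.01, -0.019, 0] [216.5 230.3]
[0.0, 0.019, -0.02] [290.4 264.6]
[0.52155741 0.2166145  0.057     ] [0.55955808 0.17437726 0.057     ]
[  1.39 -44.68 -24.84   0.29  -0.07  -0.12] [-0.01788986 -0.15384089 -0.0230381 ] [-0.15061219  0.32204954 -0.21670333]
```

```bash
python3 -m pendant '[[[-1,-11,17],0],[[-1,-11,40],0],[[-1,-11,63],0],[[-1,-11,86],0],[[-1,-11,109],0],[[-1,-11,132],0],[[-1,-11,150],0],[[-1,-11,163],0],[[-1,-11,168],0],[[-1,-11,168],0]]' 0 60
python3 - <<'E'
from h import *
im=robot.read_camera("wrist"); cv2.imwrite(f"pics/w3.png",im[:,:,::-1])
im=robot.read_camera("scene"); cv2.imwrite(f"pics/s3.png",cv2.resize(im[130:270,200:400,::-1],None,fx=4,fy=4))
for i in range(6):
    robot.read_camera("top"); s=robot.observe(); print(s["contact_force"].round(2),s["torque"].round(3))
E
```

```text
time: 4.2
tool_pos: [0.4979, 0.1831, 0.0303]
tool_rot: [-3.139, -0.001, 2.295]
contact_force: [-0.5, 0.4, 0.1]
opening: 0.0004
[-0.1  -0.2  -0.03] [ 0.037 -0.146  0.04 ]
[0.6  0.21 0.16] [ 0.054 -0.131 -0.037]
[ 0.22 -0.1   0.16] [ 0.025 -0.193  0.078]
[-0.55 -0.23  0.6 ] [ 0.058 -0.101  0.022]
[ 0.05 -0.12 -0.06] [ 0.022 -0.14  -0.035]
[ 0.68 -0.05 -0.16] [ 0.043 -0.113 -0.078]
```

View pics/w3.png

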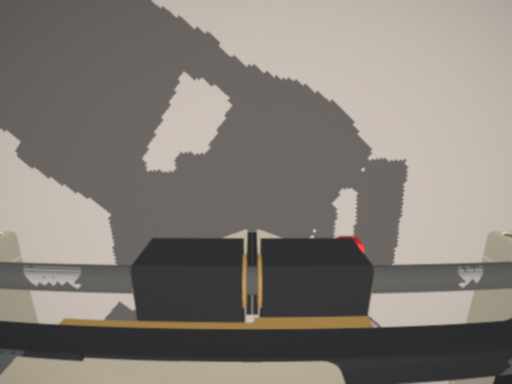

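View pics/s3.png

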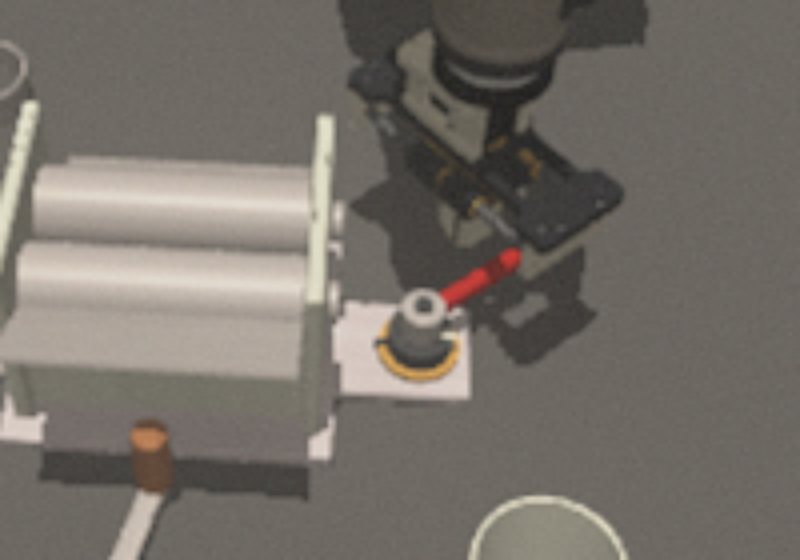

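Run:
```python
from h import *
for th in (130,124,118,112,107,103,100,98): to(*bar(RED,th,.08,.0255),.032,th)
```

```text
shift [ 0.3 21.1 -0.2] turn 1.6
shift [ 2.3 29.7 -0.2] turn 7.6
shift [ 3.3 38.4 -0.2] turn 13.6
shift [ 3.5 47.2 -0.2] turn 19.6
shift [ 3.  54.5 -0.2] turn 24.6
shift [ 2.1 60.3 -0.2] turn 28.6
shift [ 1.1 64.6 -0.2] turn 31.6
shift [ 0.4 67.4 -0.2] turn 33.6
```

```bash
python3 -m pendant '[[[0,10,0],1],[[0,18,0],2],[[1,25,0],5],[[2,31,0],9],[[3,38,0],14],[[3.4,45,0],18],[[3.2,51,0],22],[[2.6,57,0],26],[[2,61,0],29],[[2,61,0],29]]' 0 60
python3 - <<'E'
from h import *
for i in range(4):
    im=robot.read_camera("scene"); s=robot.observe(); print(s["tool_pos"],s["contact_force"].round(2),s["torque"].round(3))
cv2.imwrite(f"pics/s4.png",cv2.resize(im[130:270,200:400,::-1],None,fx=4,fy=4))
for th in (98,96,94,92,90): to(*bar(RED,th,.08,.0255),.032,th)
E
```

```text
time: 5.43
tool_pos: [0.5438, 0.2265, 0.0317]
tool_rot: [3.14, 0.001, 1.788]
contact_force: [-1.4, -0.1, 0.5]
opening: 0.0004
[0.54359025 0.22640248 0.0317054 ] [1.   0.2  0.37] [-0.019 -0.11  -0.009]
[0.54344709 0.22631927 0.03172253] [ 0.47 -0.29  0.12] [-0.011 -0.126 -0.005]
[0.54340301 0.22627624 0.03176606] [-0.03 -0.26 -0.07] [ 0.    -0.135  0.016]
[0.54338944 0.22622362 0.03182056] [-0.42 -0.31  0.31] [-0.004 -0.09  -0.019]
shift [ 1.6  6.4 -0.2] turn 4.6
shift [ 2.2  9.3 -0.2] turn 6.6
shift [ 2.7 12.2 -0.2] turn 8.6
shift [ 3.1 15.1 -0.2] turn 10.6
shift [ 3.4 18.  -0.2] turn 12.6
```

View pics/s4.png

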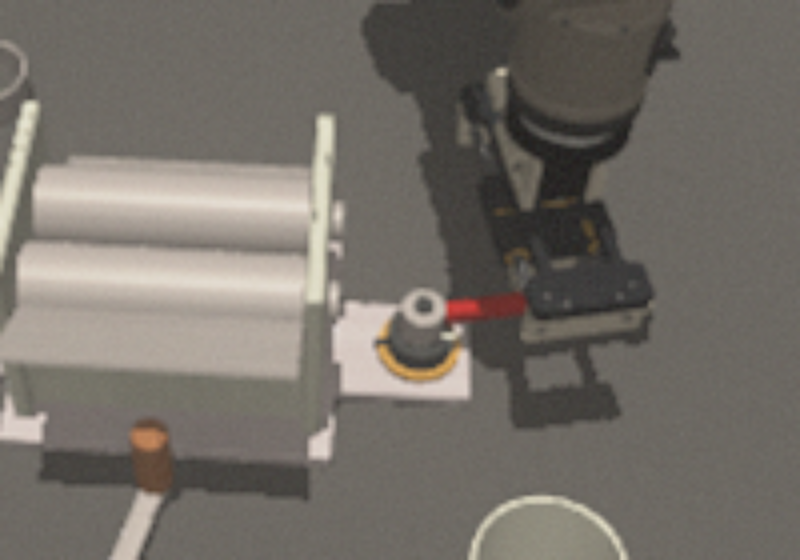

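```bash
cat > m.py <<'E'
from h import *
import sys
ax=dict(r=RED,b=BLUE)[sys.argv[1]]; n=int(sys.argv[2])
F=[];M=[]
for i in range(n):
    if i: robot.read_camera("top")
    s=robot.observe();F.append(s["contact_force"]);M.append(s["torque"])
F=np.array(F);M=np.array(M);f=F.mean(0);r=(s["tool_pos"][:2]-ax)
R=Ro.from_euler("xyz",s["tool_rot"])
print("t",s["time"],"pos",s["tool_pos"].round(4),"yaw",np.degrees(s["tool_rot"][2]).round(2))
print("F tool",R.inv().apply(f).round(2),"F",f.round(2),"M",M.mean(0).round(3))
T=r[0]*f[1]-r[1]*f[0]; print("torque by F at tcp",T.round(3),"+Mz",(T+M.mean(0)[2]).round(3), "each",(r[0]*F[:,1]-r[1]*F[:,0]).round(2))
E
python3 -m pendant '[[[0.6,2,0],1.5],[[1,3,0],2.2],[[1.2,4,0],3],[[1.4,5,0],3.7],[[1.6,6,0],4.4]]' 0 60; python3 m.py r 3
```

```text
time: 6.05
tool_pos: [0.5487, 0.2291, 0.0318]
tool_rot: [3.141, 0.0, 1.714]
contact_force: [-2.0, -0.5, 0.1]
opening: 0.0005
t 6.15 pos [0.5489 0.2292 0.0318] yaw 98.22
F tool [-0.5  -1.74  0.25] F [-1.65 -0.74 -0.25] M [-0.098  0.148 -0.002]
torque by F at tcp 0.152 +Mz 0.15 each [0.16 0.19 0.1 ]
```

```bash
python3 -m pendant '[[[0.2,1,0],0.7],[[0.4,2,0],1.4],[[0.5,3,0],2],[[0.7,4,0],2.8]]' 0 60; python3 m.py r 2
```

```text
time: 6.48
tool_pos: [0.5529, 0.2307, 0.0319]
tool_rot: [3.14, -0.0, 1.664]
contact_force: [-2.6, 2.3, 1.1]
opening: 0.0003
t 6.5333 pos [0.5531 0.2307 0.0319] yaw 95.31
F tool [ 1.6  -1.64 -0.59] F [-1.78  1.44  0.59] M [0.103 0.148 0.032]
torque by F at tcp 0.091 +Mz 0.122 each [0.13 0.05]
```

```bash
python3 -m pendant '[[[0.2,1,0],0.7],[[0.3,2,0],1.4],[[0.4,3,0],2]]' 0 60; python3 m.py r 2
```

```text
time: 6.78
tool_pos: [0.5562, 0.2316, 0.032]
tool_rot: [3.14, -0.0, 1.627]
contact_force: [-2.2, 0.7, 0.7]
opening: 0.0008
t 6.8333 pos [0.5564 0.2316 0.032 ] yaw 93.21
F tool [ 1.23 -2.01 -0.39] F [-2.07  1.11  0.39] M [0.151 0.222 0.009]
torque by F at tcp 0.129 +Mz 0.138 each [0.15 0.11]
```

```bash
python3 -m pendant '[[[0.2,1,0],0.7],[[0.3,2,0],1.4],[[0.4,3,0],2]]' 0 60; python3 m.py r 2
```

```text
time: 7.08
tool_pos: [0.5594, 0.2322, 0.032]
tool_rot: [3.139, -0.001, 1.591]
contact_force: [-2.3, 0.8, -0.1]
opening: 0.0006
t 7.1333 pos [0.5597 0.2322 0.032 ] yaw 91.11
F tool [ 1.31 -2.03 -0.49] F [-2.06  1.27  0.48] M [0.199 0.221 0.034]
torque by F at tcp 0.129 +Mz 0.163 each [0.16 0.1 ]
```

```bash
python3 -m pendant '[[[0.1,1,0],0.7],[[0.2,2,0],1.4]]' 0 60; python3 m.py r 2
```

```text
time: 7.3
tool_pos: [0.5618, 0.2325, 0.032]
tool_rot: [3.139, -0.001, 1.564]
contact_force: [-1.5, 1.0, 0.3]
opening: 0.0006
t 7.35 pos [0.562  0.2325 0.032 ] yaw 89.59
F tool [ 1.21 -1.88 -0.39] F [-1.88  1.22  0.39] M [0.207 0.192 0.004]
torque by F at tcp 0.119 +Mz 0.123 each [0.1  0.14]
```

Not yet home; continue.

```bash
python3 -m pendant '[[[0.1,1,0],0.7],[[0.1,2,0],1.4]]' 0 60; python3 m.py r 2
```

```text
time: 7.52
tool_pos: [0.5641, 0.2326, 0.032]
tool_rot: [3.139, -0.001, 1.538]
contact_force: [-1.2, 2.0, -0.6]
opening: 0.0004
t 7.5667 pos [0.5643 0.2326 0.032 ] yaw 88.08
F tool [ 1.18 -1.75 -0.26] F [-1.71  1.24  0.26] M [0.189 0.2   0.027]
torque by F at tcp 0.109 +Mz 0.136 each [0.05 0.16]
```

```bash
python3 -m pendant '[[[0.1,1,0],0.7],[[0.1,2,0],1.4]]' 0 60; python3 m.py r 2
```

```text
time: 7.73
tool_pos: [0.5663, 0.2327, 0.032]
tool_rot: [3.139, -0.001, 1.512]
contact_force: [-1.2, 1.5, 0.6]
opening: 0.0005
t 7.7833 pos [0.5665 0.2327 0.0321] yaw 86.56
F tool [ 1.44 -1.49 -0.31] F [-1.41  1.53  0.31] M [0.24  0.233 0.008]
torque by F at tcp 0.082 +Mz 0.09 each [0.07 0.1 ]
```

```bash
python3 -m pendant '[[[0,1,0],0.7],[[0,2,0],1.4]]' 0 60; python3 m.py r 2
```

```text
time: 7.95
tool_pos: [0.5682, 0.2328, 0.032]
tool_rot: [3.139, -0.001, 1.485]
contact_force: [-5.4, 4.0, 1.1]
opening: 0.0003
t 8.0 pos [0.5682 0.2329 0.032 ] yaw 85.04
F tool [ 3.45 -4.98 -1.05] F [-4.67  3.86  1.05] M [0.546 0.632 0.079]
torque by F at tcp 0.303 +Mz 0.382 each [0.36 0.25]
```

```bash
python3 -m pendant '[[[0.2,0.4,0],0],[[0.4,0.8,0],0]]' 0 60; python3 m.py r 5
```

```text
time: 8.17
tool_pos: [0.5683, 0.2331, 0.0317]
tool_rot: [3.141, -0.001, 1.484]
contact_force: [-5.8, 1.0, -0.3]
opening: 0.0006
t 8.3667 pos [0.5683 0.2331 0.0318] yaw 85.03
F tool [ 1.36 -5.26 -0.42] F [-5.13  1.81  0.42] M [0.19  0.684 0.028]
torque by F at tcp 0.377 +Mz 0.404 each [0.45 0.35 0.36 0.34 0.39]
```

```bash
python3 -m pendant '[[[0.1,1.2,0],0],[[0.2,1.5,0],0],[[0.2,1.8,0],0],[[0.2,1.8,0],0]]' 0 60; python3 m.py r 5
```

```text
time: 8.7
tool_pos: [0.5689, 0.2332, 0.0315]
tool_rot: [-3.139, -0.001, 1.484]
contact_force: [-6.7, 3.4, 2.6]
opening: 0.0002
t 8.9 pos [0.5689 0.2332 0.0315] yaw 85.02
F tool [ 2.09 -7.13 -2.22] F [-6.92  2.7   2.24] M [0.308 0.919 0.051]
torque by F at tcp 0.506 +Mz 0.557 each [0.48 0.53 0.49 0.52 0.52]
```

```bash
python3 -m pendant '[[[0.2,1.8,0],0],[[0.2,2.3,0],0],[[0.2,2.8,0],0],[[0.2,2.8,0],0]]' 0 60; python3 m.py r 4
```

```text
time: 9.23
tool_pos: [0.5698, 0.2334, 0.0312]
tool_rot: [-3.135, 0.0, 1.484]
contact_force: [-9.1, 3.3, 2.7]
opening: 0.0005
t 9.3833 pos [0.5698 0.2334 0.0311] yaw 85.02
F tool [ 2.43 -9.58 -3.03] F [-9.31  3.25  3.09] M [0.382 1.272 0.034]
torque by F at tcp 0.692 +Mz 0.727 each [0.68 0.72 0.7  0.66]
```

```bash
python3 -m pendant '[[[0.1,2.6,0],0],[[0.2,3.3,0],0],[[0.2,4.0,0],0],[[0.2,4.0,0],0]]' 0 60; python3 m.py r 4
```

```text
time: 9.72
tool_pos: [0.5709, 0.2336, 0.0306]
tool_rot: [-3.129, 0.001, 1.484]
contact_force: [-11.4, 4.7, 4.8]
opening: 0.0002
t 9.8667 pos [0.5708 0.2336 0.0307] yaw 85.02
F tool [  2.55 -12.42  -4.74] F [-12.09   3.62   4.89] M [ 0.482  1.768 -0.05 ]
torque by F at tcp 0.914 +Mz 0.865 each [0.84 0.95 0.97 0.89]
```

```bash
python3 -m pendant '[[[0.1,3.3,0],0],[[0.1,3.7,0],0],[[0.1,3.7,0],0]]' 0 60; python3 m.py r 8
```

```text
time: 10.12
tool_pos: [0.5712, 0.2338, 0.0302]
tool_rot: [-3.122, 0.002, 1.484]
contact_force: [-13.3, 2.5, 7.0]
opening: 0.0003
t 10.4667 pos [0.5712 0.2338 0.0303] yaw 85.02
F tool [  2.21 -13.93  -6.04] F [-13.56   3.42   6.3 ] M [ 0.449  1.958 -0.03 ]
torque by F at tcp 1.04 +Mz 1.009 each [1.03 1.03 1.03 1.03 1.09 1.06 1.03 1.03]
```

Torque ≈1.0 N m by both estimates. Hold the target.

```bash
python3 m.py r 26
```

```text
t 11.7167 pos [0.5712 0.2338 0.0303] yaw 85.02
F tool [  2.36 -13.97  -5.6 ] F [-13.6    3.57   5.86] M [ 0.479  1.933 -0.047]
torque by F at tcp 1.041 +Mz 0.994 each [1.03 1.03 1.1  1.08 1.07 1.01 1.07 1.01 0.99 1.05 1.02 1.05 1.06 1.03
 1.09 1.05 1.03 1.02 1.02 1.05 0.98 1.01 1.05 1.06 1.03 1.07]
```

```bash
python3 -m pendant '[[[0,0,0],0],[[0,-3,0],0],[[0,-8,0],0],[[0,-15,0],0],[[0,-22,0],0],[[0,-25,-15],0],[[0,-25,-45],0],[[0,-25,-80],0],[[0,-25,-115],0],[[0,-25,-150],0]]' 0 60; python3 m.py r 6
python3 - <<'E'
from h import *
for n in ["top","scene"]:
    im=robot.read_camera(n); cv2.imwrite(f"pics/{n}5.png",im[:,:,::-1])
    x,y,w,h=(185,150,85,65) if n=="top" else (250,165,90,70)
    cv2.imwrite(f"pics/{n}5z.png",cv2.resize(im[y:y+h,x:x+w,::-1],None,fx=8,fy=8,interpolation=cv2.INTER_CUBIC))
E
```

```text
time: 12.55
tool_pos: [0.5489, 0.2359, 0.1823]
tool_rot: [-3.123, 0.002, 1.484]
contact_force: [0.9, 0.4, 0.3]
opening: 0.0004
t 12.8 pos [0.5487 0.2359 0.1802] yaw 85.01
F tool [ 0.37  0.57 -0.86] F [0.62 0.32 0.84] M [-0.001 -0.126  0.012]
torque by F at tcp -0.063 +Mz -0.051 each [-0.09 -0.22 -0.08 -0.03 -0.03  0.08]
```

View pics/scene5z.png

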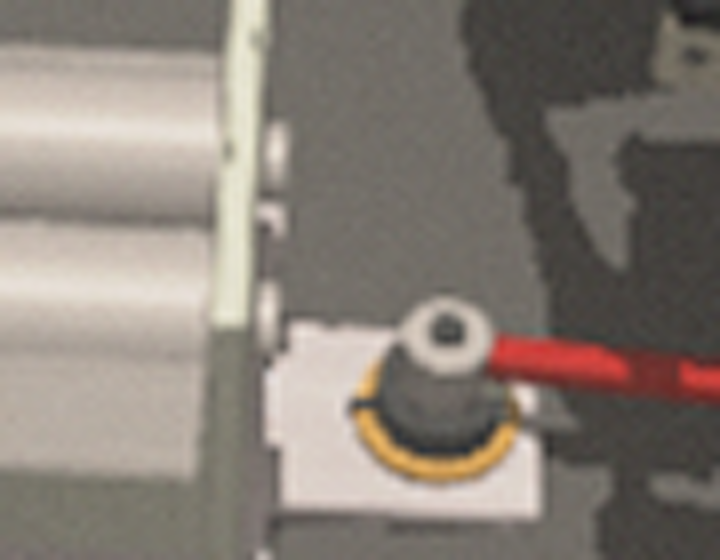

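View pics/top5.png

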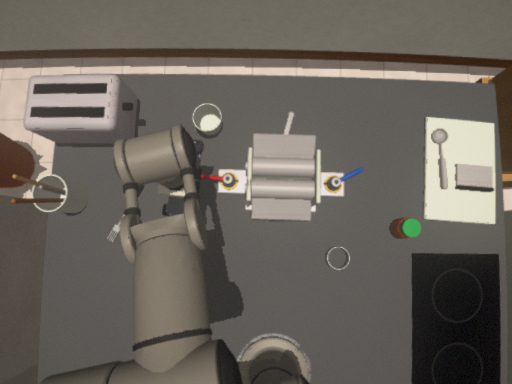

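Run:
```python
from h import *
to(.549,.236,.25,85); to(.60,.06,.25,20)
```

```text
shift [  0.1  -0.9 -70.9] turn 0.0
shift [-170.8   65.2  -71.9] turn 65.0
```

```bash
python3 -m pendant '[[[0,0,-35],6],[[-5,2,-70],13],[[-25,10,-72],19],[[-45,18,-72],26],[[-65,25,-72],32],[[-85,33,-72],39],[[-105,40,-72],45],[[-127,48,-72],52],[[-149,56,-72],58],[[-171,65,-72],65]]' 0 60;  python3 - <<'E'
from h import *
print(bar(BLUE,-62,.08,.042)); to(.657,-.11,.25,-40);to(*bar(BLUE,-62,.08,.042),.2,-62)
E
```

```text
time: 13.73
tool_pos: [0.5994, 0.0588, 0.2484]
tool_rot: [-3.134, 0.024, 0.344]
contact_force: [0.4, -0.9, 0.3]
opening: 0.0003
[ 0.65864152 -0.227918  ]
shift [ -2.8 178.3  -2.9] turn 59.7
shift [-39.8 290.2  47.2] turn 81.7
```

```bash
python3 -m pendant '[[[-4,29,0],7],[[-8,58,0],14],[[-12,87,0],21],[[-16,116,0],28],[[-20,145,0],35],[[-24,174,0],42],[[-28,203,0],49],[[-32,232,2],56],[[-36,261,2],63],[[-40,290,2],70]]' 0 60;  python3 - <<'E'
from h import *
to(*bar(BLUE,-62,.08,.042),.15,-62)
E
```

```text
time: 14.57
tool_pos: [0.6592, -0.229, 0.2429]
tool_rot: [3.12, 0.018, -0.884]
contact_force: [1.1, 0.3, 0.4]
opening: 0.0001
shift [ 0.5 -2.3 92.9] turn 11.4
```

```bash
python3 -m pendant '[[[0,-1,20],4],[[0,-2,40],8],[[0,-2,43],11.4],[[0,-2,43],11.4]]' 0 60;  python3 - <<'E'
from h import *
im=robot.read_camera("wrist"); c=robot.calibration("wrist"); cv2.imwrite("pics/w6.png",im[:,:,::-1])
s=robot.observe(); print(s["tool_pos"],s["tool_rot"],s["qpos"])
for th in (-60,-62,-64): print(th,[proj(c,[*bar(BLUE,th,r,0),.057])[0].round(1) for r in (.095,.06)])
to(*bar(BLUE,-62,.08,.042),.032,-62)
im=robot.read_camera("scene"); cv2.imwrite("pics/s6.png",cv2.resize(im[130:270,100:300,::-1],None,fx=4,fy=4))
E
```

```text
time: 14.9
tool_pos: [0.658, -0.2275, 0.1955]
tool_rot: [3.112, 0.019, -1.086]
contact_force: [-0.0, -0.1, 0.4]
opening: 0.0004
[ 0.6587708  -0.22755504  0.19739655] [ 3.11383508  0.01699092 -1.08197682] [-0.43693819  0.7132385   0.97431305 -0.01201174  1.48431178  2.2168178 ]
-60 [array([287.8, 169.6]), array([287.8, 203.8])]
-62 [array([291.2, 169.5]), array([289.9, 203.8])]
-64 [array([294.6, 169.6]), array([292. , 203.8])]
shift [  3.1  -4.3 165.3] turn 0.0
```

View pics/w6.png

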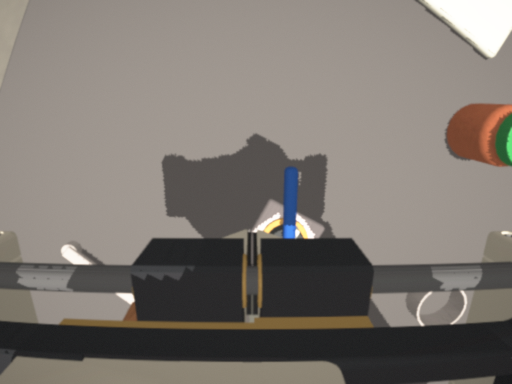

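View pics/s6.png

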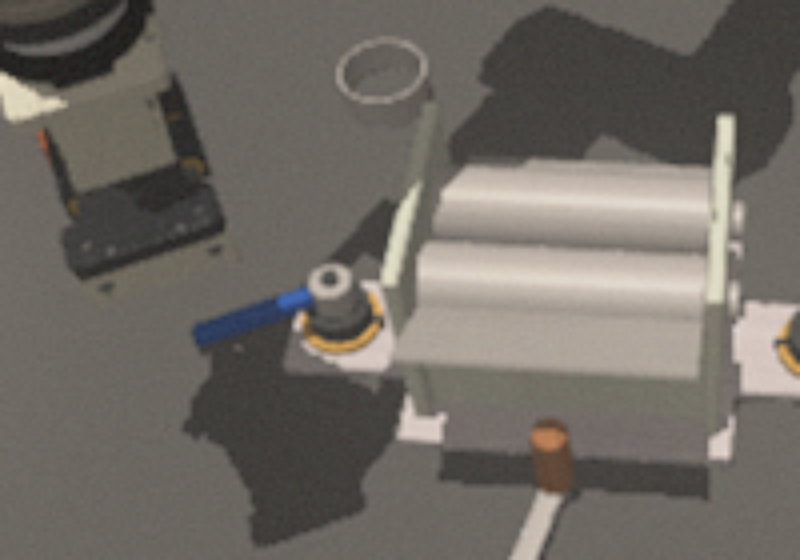

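```bash
python3 -m pendant '[[[0,-3,20],0],[[1,-4,45],0],[[1,-4,70],0],[[2,-4,95],0],[[2,-4,120],0],[[3,-4,140],0],[[3,-4,155],0],[[3,-4,165],0],[[3,-4,165],0]]' 0 60; python3 m.py b 5
python3 - <<'E'
from h import *
for th in (-60,-61,-62,-63): to(*bar(BLUE,th,.08,.0255),.032,th)
im=robot.read_camera("scene"); cv2.imwrite("pics/s7.png",cv2.resize(im[130:270,100:300,::-1],None,fx=4,fy=4))
E
```

```text
time: 15.75
tool_pos: [0.6584, -0.2277, 0.0317]
tool_rot: [3.113, 0.018, -1.08]
contact_force: [0.1, -0.4, -0.8]
opening: 0.0004
t 15.95 pos [ 0.6603 -0.2287  0.0355] yaw -61.9
F tool [ 0.08 -0.23 -0.61] F [0.26 0.04 0.61] M [ 0.102 -0.018  0.026]
torque by F at tcp 0.016 +Mz 0.042 each [-0.02  0.02  0.1  -0.04  0.02]
shift [-2.4 14.8  3.9] turn -1.9
shift [-1.9 16.1  4. ] turn -0.9
shift [-1.4 17.5  4. ] turn 0.1
shift [-1.  18.9  4. ] turn 1.1
```

View pics/s7.png

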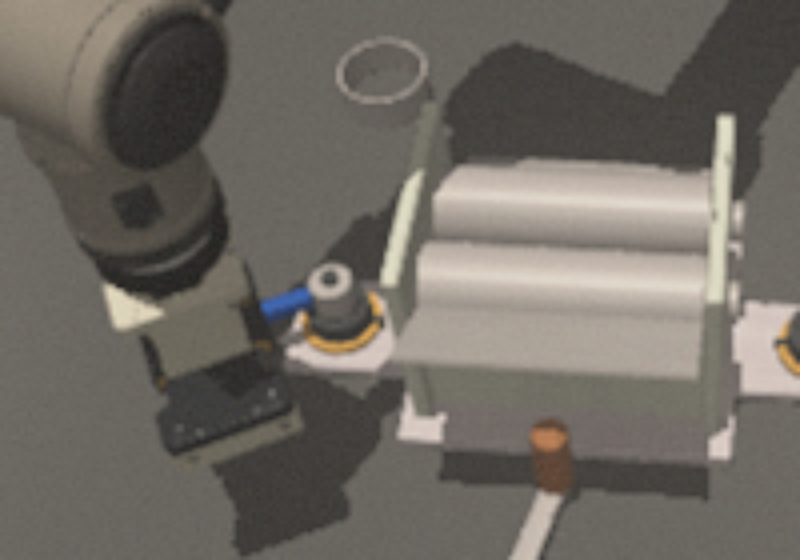

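```bash
python3 -m pendant '[[[0,4,1],0],[[-1,8,2],0],[[-1,11,3],0],[[-1,13,3],0]]' 0 60; python3 m.py b 2
```

```text
time: 16.33
tool_pos: [0.6476, -0.2341, 0.0329]
tool_rot: [3.117, 0.013, -1.081]
contact_force: [0.4, 0.1, -0.2]
opening: 0.0002
t 16.3833 pos [ 0.6475 -0.2343  0.0329] yaw -61.94
F tool [-0.03 -0.73  0.25] F [ 0.62  0.37 -0.27] M [ 0.124 -0.011  0.018]
torque by F at tcp 0.059 +Mz 0.077 each [0.03 0.09]
```

```bash
python3 -m pendant '[[[0,1,0],0],[[0,2,0],0],[[0,3,0],0]]' 0 60; python3 m.py b 2
```

```text
time: 16.63
tool_pos: [0.6447, -0.2358, 0.033]
tool_rot: [3.117, 0.013, -1.081]
contact_force: [-0.2, 0.4, -0.1]
opening: 0.0003
t 16.6833 pos [ 0.6446 -0.2359  0.033 ] yaw -61.94
F tool [-0.09  0.15 -0.32] F [-0.17  0.01  0.33] M [ 0.069  0.011 -0.028]
torque by F at tcp -0.009 +Mz -0.037 each [ 0.01 -0.03]
```

```bash
python3 -m pendant '[[[0,1,0],0],[[0,2,0],0]]' 0 60; python3 m.py b 2
```

```text
time: 16.85
tool_pos: [0.6428, -0.2369, 0.033]
tool_rot: [3.117, 0.013, -1.081]
contact_force: [-0.1, -1.0, -0.2]
opening: 0.0003
t 16.9 pos [ 0.6426 -0.2369  0.033 ] yaw -61.95
F tool [0.61 0.28 0.23] F [ 0.04 -0.67 -0.23] M [ 0.101 -0.001 -0.002]
torque by F at tcp -0.037 +Mz -0.039 each [-0.06 -0.01]
```

```bash
python3 -m pendant '[[[0,1,0],0],[[0,2,0],0.7]]' 0 60; python3 m.py b 2
```

```text
time: 17.07
tool_pos: [0.6409, -0.2379, 0.0331]
tool_rot: [3.117, 0.013, -1.094]
contact_force: [1.4, -0.2, -0.0]
opening: 0.0004
t 17.1167 pos [ 0.641  -0.238   0.0331] yaw -62.75
F tool [ 0.23 -1.05 -0.  ] F [ 1.04  0.28 -0.03] M [ 0.179 -0.209  0.014]
torque by F at tcp 0.079 +Mz 0.093 each [0.08 0.08]
```

```bash
python3 -m pendant '[[[0.1,1,0],0.7],[[0.2,2,0],1.4]]' 0 60; python3 m.py b 2
```

```text
time: 17.28
tool_pos: [0.6397, -0.2391, 0.0334]
tool_rot: [3.117, 0.011, -1.121]
contact_force: [1.7, 0.1, 0.4]
opening: 0.0002
t 17.3333 pos [ 0.6395 -0.2393  0.0333] yaw -64.26
F tool [ 0.51 -2.13 -0.03] F [ 2.14  0.47 -0.03] M [ 0.181 -0.331 -0.016]
torque by F at tcp 0.159 +Mz 0.143 each [0.11 0.21]
```

```bash
python3 -m pendant '[[[0.2,1,0],0.7],[[0.3,2,0],1.4]]' 0 60; python3 m.py b 2
```

```text
time: 17.5
tool_pos: [0.638, -0.2406, 0.0335]
tool_rot: [3.117, 0.01, -1.147]
contact_force: [0.9, -0.3, -0.0]
opening: 0.0004
t 17.55 pos [ 0.6378 -0.2407  0.0335] yaw -65.78
F tool [ 0.76 -1.09  0.04] F [ 1.3  -0.24 -0.08] M [ 0.11  -0.299  0.038]
torque by F at tcp 0.07 +Mz 0.108 each [0.04 0.1 ]
```

```bash
python3 -m pendant '[[[0.2,1,0],1],[[0.3,2,0],2]]' 0 60; python3 m.py b 2
```

```text
time: 17.72
tool_pos: [0.6361, -0.242, 0.0336]
tool_rot: [3.117, 0.009, -1.185]
contact_force: [2.1, -1.4, -0.9]
opening: 0.0002
t 17.7667 pos [ 0.6359 -0.2421  0.0336] yaw -67.94
F tool [ 1.45 -1.45  0.6 ] F [ 1.87 -0.8  -0.65] M [ 0.113 -0.302  0.034]
torque by F at tcp 0.08 +Mz 0.115 each [0.07 0.09]
```

```bash
python3 -m pendant '[[[0.2,1,0],1],[[0.3,2,0],2]]' 0 60; python3 m.py b 2
```

```text
time: 17.93
tool_pos: [0.6341, -0.2433, 0.0336]
tool_rot: [3.116, 0.008, -1.223]
contact_force: [2.3, -0.9, -0.4]
opening: 0.0005
t 17.9833 pos [ 0.6339 -0.2434  0.0336] yaw -70.11
F tool [ 1.47 -2.02  0.31] F [ 2.39 -0.69 -0.37] M [ 0.055 -0.321  0.006]
torque by F at tcp 0.124 +Mz 0.13 each [0.11 0.14]
```

```bash
python3 -m pendant '[[[0.2,1,0],0.8],[[0.3,2,0],1.6]]' 0 60; python3 m.py b 2
```

```text
time: 18.15
tool_pos: [0.6321, -0.2445, 0.0337]
tool_rot: [3.116, 0.007, -1.253]
contact_force: [2.7, 0.5, 0.2]
opening: 0.001
t 18.2 pos [ 0.6319 -0.2446  0.0337] yaw -71.85
F tool [ 0.66 -1.99 -0.18] F [ 2.1  -0.01  0.13] M [ 0.074 -0.314  0.008]
torque by F at tcp 0.142 +Mz 0.15 each [0.21 0.08]
```

```bash
python3 -m pendant '[[[0.1,1,0],0.8],[[0.2,2,0],1.6]]' 0 60; python3 m.py b 2
```

```text
time: 18.37
tool_pos: [0.63, -0.2455, 0.0338]
tool_rot: [3.116, 0.006, -1.283]
contact_force: [1.4, 0.4, -0.3]
opening: 0.0006
t 18.4167 pos [ 0.6298 -0.2455  0.0337] yaw -73.58
F tool [ 0.21 -1.72  0.01] F [ 1.71  0.29 -0.06] M [ 0.049 -0.338  0.024]
torque by F at tcp 0.13 +Mz 0.154 each [0.11 0.15]
```

```bash
python3 -m pendant '[[[0.1,1,0],0.8],[[0.2,2,0],1.6]]' 0 60; python3 m.py b 2
```

```text
time: 18.58
tool_pos: [0.6279, -0.2463, 0.0338]
tool_rot: [3.115, 0.005, -1.314]
contact_force: [1.5, -1.6, 0.4]
opening: 0.0009
t 18.6333 pos [ 0.6277 -0.2464  0.0338] yaw -75.31
F tool [ 1.56 -1.55 -0.11] F [ 1.9  -1.12  0.06] M [ 0.003 -0.361  0.039]
torque by F at tcp 0.083 +Mz 0.122 each [0.03 0.13]
```

```bash
python3 -m pendant '[[[0.1,1,0],0.8],[[0.2,2,0],1.5]]' 0 60; python3 m.py b 2
```

```text
time: 18.8
tool_pos: [0.6257, -0.2472, 0.0339]
tool_rot: [3.115, 0.005, -1.342]
contact_force: [2.7, -0.8, -0.3]
opening: 0.0003
t 18.85 pos [ 0.6256 -0.2472  0.0339] yaw -76.93
F tool [ 1.11 -2.65  0.46] F [ 2.82 -0.48 -0.53] M [ 0.046 -0.368  0.054]
torque by F at tcp 0.178 +Mz 0.232 each [0.16 0.2 ]
```

```bash
python3 -m pendant '[[[0,1,0],0.8],[[0,1.5,0],1]]' 0 60; python3 m.py b 3
```

```text
time: 19.02
tool_pos: [0.624, -0.2477, 0.0339]
tool_rot: [3.115, 0.004, -1.361]
contact_force: [2.0, -1.4, 0.2]
opening: 0.0001
t 19.1167 pos [ 0.624  -0.2476  0.0339] yaw -77.94
F tool [ 1.14 -1.74 -0.04] F [ 1.94 -0.76 -0.01] M [ 0.022 -0.308  0.036]
torque by F at tcp 0.107 +Mz 0.142 each [0.08 0.16 0.08]
```

```bash
python3 -m pendant '[[[0.1,1,0],0.8],[[0.2,1.5,0],1]]' 0 60; python3 m.py b 3
```

```text
time: 19.28
tool_pos: [0.6225, -0.2481, 0.0339]
tool_rot: [3.114, 0.004, -1.379]
contact_force: [2.4, -0.5, 0.5]
opening: 0.0007
t 19.3833 pos [ 0.6224 -0.2482  0.0339] yaw -78.96
F tool [ 1.11 -1.54 -0.06] F [ 1.72 -0.8   0.02] M [ 0.036 -0.36   0.034]
torque by F at tcp 0.092 +Mz 0.126 each [0.15 0.05 0.07]
```

```bash
python3 -m pendant '[[[0.2,1,0],1],[[0.3,2,0],2]]' 0 60; python3 m.py b 2
```

```text
time: 19.55
tool_pos: [0.6205, -0.2489, 0.034]
tool_rot: [3.114, 0.003, -1.415]
contact_force: [1.3, -1.0, 0.5]
opening: 0.0001
t 19.6 pos [ 0.6203 -0.2489  0.034 ] yaw -81.12
F tool [ 1.17 -1.51 -0.22] F [ 1.67 -0.92  0.17] M [ 0.043 -0.329  0.034]
torque by F at tcp 0.087 +Mz 0.121 each [0.06 0.12]
```

```bash
python3 -m pendant '[[[0.2,1,0],0.9],[[0.3,2,0],1.8]]' 0 60; python3 m.py b 2
```

```text
time: 19.77
tool_pos: [0.6183, -0.2496, 0.0341]
tool_rot: [3.114, 0.002, -1.449]
contact_force: [2.1, -1.2, -0.1]
opening: 0.0006
t 19.8167 pos [ 0.6181 -0.2497  0.034 ] yaw -83.07
F tool [ 1.12 -1.89  0.09] F [ 2.01 -0.89 -0.14] M [-0.009 -0.359  0.047]
torque by F at tcp 0.116 +Mz 0.163 each [0.11 0.12]
```

```bash
python3 -m pendant '[[[0.1,1,0],0.8],[[0.2,2,0],1.6]]' 0 60; python3 m.py b 2
```

```text
time: 19.98
tool_pos: [0.616, -0.2502, 0.0341]
tool_rot: [3.114, 0.001, -1.479]
contact_force: [1.8, -0.8, 0.5]
opening: 0.0004
t 20.0333 pos [ 0.6158 -0.2502  0.0341] yaw -84.8
F tool [ 1.07 -1.16 -0.42] F [ 1.26 -0.96  0.38] M [-0.004 -0.339  0.009]
torque by F at tcp 0.062 +Mz 0.071 each [0.11 0.02]
```

```bash
python3 -m pendant '[[[0.2,1,0],0.8],[[0.3,2,0],1.6]]' 0 60; python3 m.py b 2
```

```text
time: 20.2
tool_pos: [0.6138, -0.2508, 0.0342]
tool_rot: [3.113, 0.0, -1.509]
contact_force: [2.7, -1.0, -0.4]
opening: 0.0003
t 20.25 pos [ 0.6136 -0.2508  0.0341] yaw -86.53
F tool [ 1.12 -2.57 -0.08] F [ 2.63 -0.96  0.  ] M [-0.027 -0.341  0.032]
torque by F at tcp 0.166 +Mz 0.198 each [0.17 0.17]
```

```bash
python3 -m pendant '[[[0.2,1,0],0.8],[[0.3,2,0],1.6]]' 0 60; python3 m.py b 2
```

```text
time: 20.42
tool_pos: [0.6115, -0.2513, 0.0342]
tool_rot: [3.113, -0.001, -1.54]
contact_force: [2.1, -0.8, -0.2]
opening: 0.0006
t 20.4667 pos [ 0.6113 -0.2513  0.0342] yaw -88.26
F tool [ 1.08 -1.85  0.15] F [ 1.88 -1.02 -0.2 ] M [-0.021 -0.362  0.068]
torque by F at tcp 0.112 +Mz 0.179 each [0.14 0.09]
```

```bash
python3 -m pendant '[[[0.2,1,0],0.8],[[0.3,2,0],1.5]]' 0 60; python3 m.py b 2
```

```text
time: 20.63
tool_pos: [0.6092, -0.2517, 0.0342]
tool_rot: [3.113, -0.001, -1.568]
contact_force: [2.2, -1.3, -0.2]
opening: 0.0005
t 20.6833 pos [ 0.609  -0.2517  0.0342] yaw -89.88
F tool [ 1.37 -2.22  0.37] F [ 2.21 -1.37 -0.43] M [-0.007 -0.361  0.063]
torque by F at tcp 0.131 +Mz 0.194 each [0.13 0.13]
```

```bash
python3 -m pendant '[[[0.2,1,0],0.8],[[0.3,2,0],1.5]]' 0 60; python3 m.py b 2
python3 - <<'E'
from h import *
print(robot.observe()["qpos"])
im=robot.read_camera("scene"); cv2.imwrite("pics/s8.png",cv2.resize(im[130:270,100:300,::-1],None,fx=4,fy=4))
E
```

```text
time: 20.85
tool_pos: [0.6069, -0.2521, 0.0343]
tool_rot: [3.113, -0.002, -1.596]
contact_force: [1.9, -0.4, 0.2]
opening: 0.0006
t 20.9 pos [ 0.6068 -0.2521  0.0343] yaw -91.5
F tool [ 1.04 -2.21 -0.3 ] F [ 2.19 -1.1   0.24] M [-0.038 -0.316  0.043]
torque by F at tcp 0.139 +Mz 0.182 each [0.14 0.14]
[-0.50294241  0.77977837  1.31642383 -0.01720779  1.07022442  2.67324522]
```

View pics/s8.png

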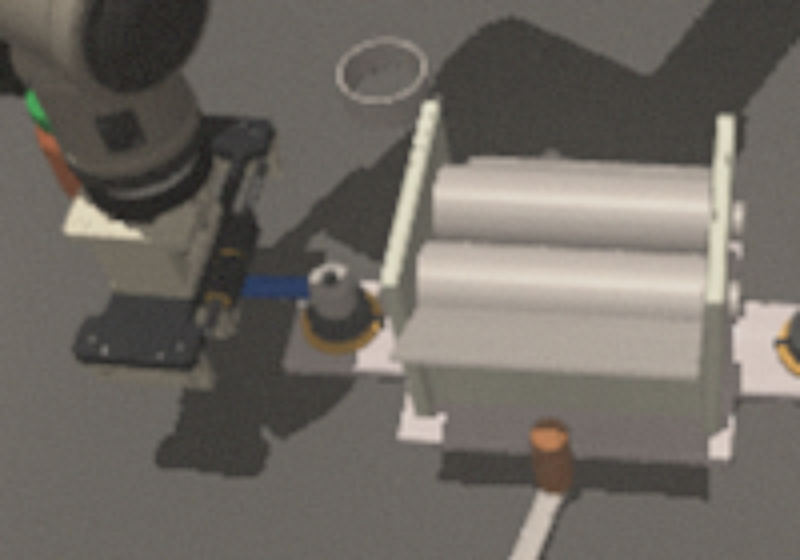

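```bash
python3 -m pendant '[[[0.2,1,0],0.8],[[0.3,2,0],1.5]]' 0 60; python3 m.py b 2
```

```text
time: 21.12
tool_pos: [0.6047, -0.2523, 0.0343]
tool_rot: [3.113, -0.003, -1.623]
contact_force: [2.1, -1.4, -1.2]
opening: 0.0006
t 21.1667 pos [ 0.6046 -0.2524  0.0343] yaw -93.04
F tool [ 0.84 -1.95  0.44] F [ 1.89 -0.94 -0.5 ] M [-0.041 -0.33   0.071]
torque by F at tcp 0.123 +Mz 0.194 each [0.13 0.11]
```

```bash
python3 -m pendant '[[[0.2,1,0],0.8],[[0.3,2,0],1.5]]' 0 60; python3 m.py b 2
```

```text
time: 21.33
tool_pos: [0.6024, -0.2526, 0.0344]
tool_rot: [3.113, -0.004, -1.651]
contact_force: [2.4, -1.5, -0.3]
opening: 0.0006
t 21.3833 pos [ 0.6022 -0.2526  0.0344] yaw -94.65
F tool [ 1.51 -2.35  0.6 ] F [ 2.2  -1.7  -0.66] M [-0.068 -0.357  0.04 ]
torque by F at tcp 0.135 +Mz 0.175 each [0.15 0.12]
```

```bash
python3 -m pendant '[[[0.2,1,0],0.8],[[0.3,2,0],1.5]]' 0 60; python3 m.py b 2
```

```text
time: 21.55
tool_pos: [0.6001, -0.2527, 0.0344]
tool_rot: [3.112, -0.004, -1.68]
contact_force: [2.1, -1.5, 0.5]
opening: 0.0007
t 21.6 pos [ 0.5999 -0.2528  0.0344] yaw -96.27
F tool [ 1.13 -2.04 -0.49] F [ 1.92 -1.34  0.44] M [-0.078 -0.341  0.068]
torque by F at tcp 0.124 +Mz 0.192 each [0.14 0.11]
```

```bash
python3 -m pendant '[[[0.2,1,0],0.9],[[0.4,2,0],1.8]]' 0 60; python3 m.py b 2
```

```text
time: 21.77
tool_pos: [0.598, -0.2531, 0.0346]
tool_rot: [3.113, -0.006, -1.713]
contact_force: [4.2, -1.4, 0.0]
opening: 0.0007
t 21.8167 pos [ 0.598  -0.2531  0.0346] yaw -98.22
F tool [ 1.01 -4.43  0.26] F [ 4.23 -1.63 -0.38] M [-0.113 -0.623  0.078]
torque by F at tcp 0.299 +Mz 0.377 each [0.3 0.3]
```

```bash
python3 -m pendant '[[[0.2,1,0],0.8],[[0.4,2,0],1.6]]' 0 60; python3 m.py b 2
```

```text
time: 21.98
tool_pos: [0.5969, -0.2534, 0.035]
tool_rot: [3.116, -0.007, -1.744]
contact_force: [7.2, -2.2, -1.3]
opening: 0.0008
t 22.0333 pos [ 0.5969 -0.2534  0.035 ] yaw -99.96
F tool [ 0.91 -7.03  0.73] F [ 6.74 -2.12 -0.9 ] M [-0.092 -1.121  0.062]
torque by F at tcp 0.488 +Mz 0.55 each [0.52 0.45]
```

```bash
python3 -m pendant '[[[0.2,1,0],0.8],[[0.4,2,0],1.6]]' 0 60; python3 m.py b 2
```

```text
time: 22.2
tool_pos: [0.5964, -0.2538, 0.0355]
tool_rot: [3.12, -0.008, -1.774]
contact_force: [8.2, -1.9, -1.5]
opening: 0.0002
t 22.25 pos [ 0.5964 -0.2538  0.0356] yaw -101.7
F tool [ 0.27 -8.05  1.88] F [ 7.78 -1.9  -2.05] M [-0.1  -1.43  0.09]
torque by F at tcp 0.574 +Mz 0.664 each [0.61 0.54]
```

```bash
python3 -m pendant '[[[0.1,2,0],0],[[0.1,2.6,0],0],[[0.1,3,0],0],[[0.1,3,0],0]]' 0 60; python3 m.py b 4
```

```text
time: 22.58
tool_pos: [0.5957, -0.2535, 0.0362]
tool_rot: [3.126, -0.008, -1.776]
contact_force: [10.6, -1.3, -3.0]
opening: 0.0008
t 22.7333 pos [ 0.5958 -0.2535  0.0362] yaw -101.73
F tool [ -0.84 -10.5    2.89] F [10.4  -1.32 -3.06] M [-0.08  -1.697  0.116]
torque by F at tcp 0.78 +Mz 0.896 each [0.8  0.78 0.77 0.77]
```

```bash
python3 -m pendant '[[[0,2.9,0],0],[[0,3.2,0],0],[[0,3.2,0],0]]' 0 60; python3 m.py b 6
```

```text
time: 22.98
tool_pos: [0.5953, -0.2533, 0.0369]
tool_rot: [3.132, -0.009, -1.776]
contact_force: [11.6, -1.9, -4.2]
opening: 0.0
t 23.2333 pos [ 0.5954 -0.2533  0.0368] yaw -101.78
F tool [ -0.42 -11.54   3.74] F [11.35 -1.97 -3.85] M [-0.138 -1.946  0.127]
torque by F at tcp 0.843 +Mz 0.97 each [0.87 0.83 0.87 0.85 0.79 0.86]
```

```bash
python3 -m pendant '[[[0,3.1,0],0],[[0,3.3,0],0],[[0,3.3,0],0]]' 0 60; python3 m.py b 32
```

```text
time: 23.48
tool_pos: [0.595, -0.253, 0.0374]
tool_rot: [3.139, -0.009, -1.777]
contact_force: [12.1, -3.4, -4.1]
opening: 0.0007
t 25.0333 pos [ 0.5951 -0.2531  0.0374] yaw -101.82
F tool [ -0.46 -12.56   4.41] F [12.37 -2.16 -4.45] M [-0.154 -2.094  0.113]
torque by F at tcp 0.917 +Mz 1.03 each [0.88 0.91 1.01 0.94 0.89 0.97 0.83 0.86 0.86 0.94 0.86 0.92 0.94 0.99
 0.89 0.94 0.87 0.96 0.87 0.89 0.91 0.93 0.95 0.9  0.89 0.92 0.92 0.87
 1.04 0.96 0.92 0.93]
```

Held about 1.5 s at ≈1.0 N m, without movement. Release and raise.

```bash
python3 -m pendant '[[[0,0,0],0],[[0,-3,0],0],[[0,-8,0],0],[[0,-15,0],0],[[0,-22,0],0],[[0,-25,-15],0],[[0,-25,-45],0],[[0,-25,-80],0],[[0,-25,-115],0],[[0,-25,-150],0]]' 0 60; python3 m.py b 4
python3 - <<'E'
from h import *
to(.45,-.2,.25,-60)
for n in ["top","scene"]:
    im=robot.read_camera(n); cv2.imwrite(f"pics/{n}9.png",im[:,:,::-1])
E
```

```text
time: 25.87
tool_pos: [0.62, -0.2566, 0.1886]
tool_rot: [3.138, -0.009, -1.777]
contact_force: [0.6, -1.1, -1.1]
opening: 0.0006
t 26.0167 pos [ 0.6217 -0.2575  0.1911] yaw -101.83
F tool [ 0.13 -0.91 -1.37] F [ 0.86 -0.29  1.37] M [ 0.13  -0.092  0.001]
torque by F at tcp 0.058 +Mz 0.06 each [0.   0.15 0.06 0.02]
shift [-20.5 179.6 -59.8] turn -41.8
```

View pics/top9.png

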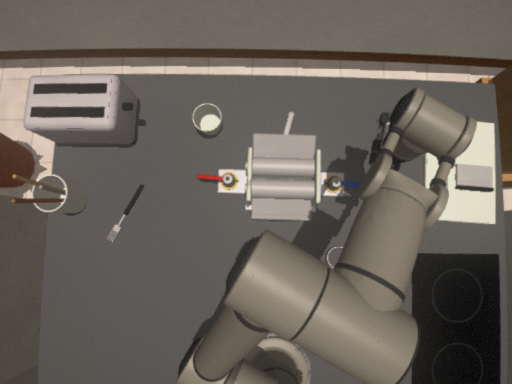

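View pics/scene9.png

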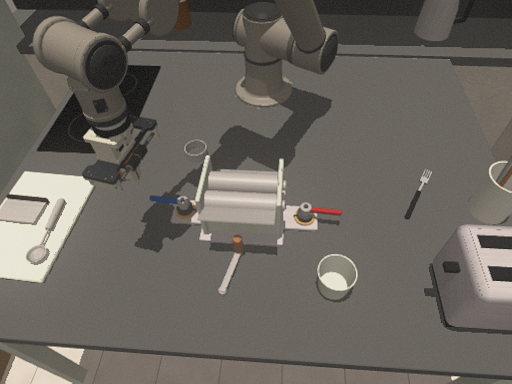

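```bash
python3 -m pendant '[[[-2,18,-6],0],[[-4,36,-12],0],[[-6,54,-18],0],[[-8,72,-24],0],[[-10,90,-30],0],[[-12,108,-36],0],[[-14,126,-42],0],[[-16,144,-48],0],[[-18,162,-54],0],[[-20,180,-60],0]]' 0 60
python3 - <<'E'
from h import *
for n,x,y,w,h in [("top",300,150,85,65),("scene",140,180,90,50)]:
    im=robot.read_camera(n); cv2.imwrite(f"pics/{n}10z.png",cv2.resize(im[y:y+h,x:x+w,::-1],None,fx=8,fy=8,interpolation=cv2.INTER_CUBIC))
    c=robot.calibration(n)
    for z,r in ((.026,.022),):
        for a in (-74,-90,-100): print(n,a,((proj(c,[*(BLUE+r*np.array([np.cos(np.radians(a)),np.sin(np.radians(a))])),z])[0]-[x,y]+.5)*8).round())
E
```

```text
time: 26.95
tool_pos: [0.4464, -0.1988, 0.2453]
tool_rot: [3.133, -0.007, -1.777]
contact_force: [-0.3, 0.3, -0.2]
opening: 0.0006
top -74 [327. 253.]
top -90 [329. 268.]
top -100 [329. 278.]
scene -74 [297. 236.]
scene -90 [299. 222.]
scene -100 [302. 213.]
```

View pics/top10z.png

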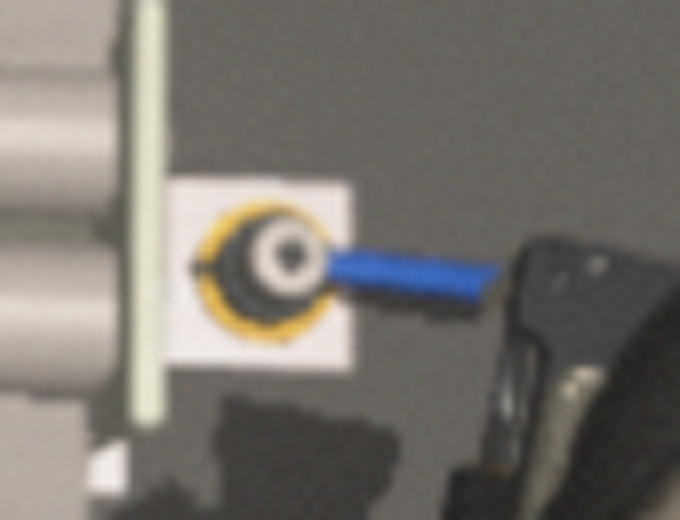

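View pics/scene10z.png

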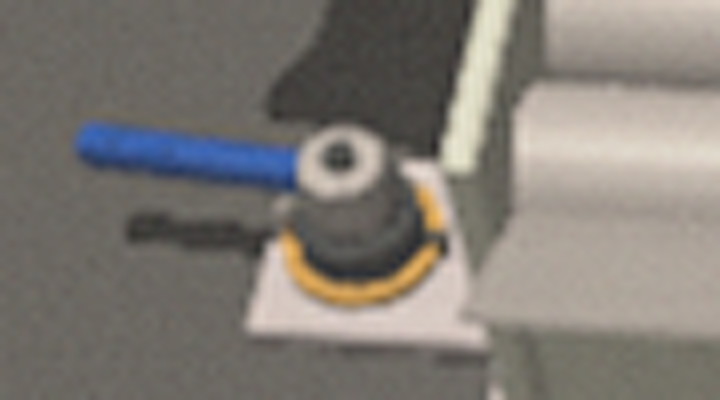

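Run:
```python
from h import *
for i in range(4): robot.read_camera("top")
s=robot.observe(); print(s["time"],s["qvel"].round(3),s["contact_force"].round(1)); print(robot.hand_in())
```

```text
27.25 [ 0.002  0.003 -0.007 -0.     0.    -0.002] [ 0.1 -0.4  0.2]
the job is handed in; nothing more can be done
None
```

I pushed the red lever clockwise until it was home, leaned on it, and let go. I then did the same with the blue lever and handed the job in at 27 s of the 69 s allowed.

| Lever | Home found at (bar angle, world frame, from +x) | Torque held | Time held | Movement of the tool while held |
|---|---|---|---|---|
| Red | about 84° | about 1.0 N m (1.04 from force alone, 0.99 with the measured moment) | more than 1.5 s | none measured |
| Blue | about −99° | about 1.0 N m (0.92 from force alone, 1.03 with the measured moment) | about 1.5 s | about 0.1 mm at most |

- **Torque readings:** the two estimates differ by up to 0.11 N m for blue, because the finger pressed off-centre on the bar. Both still lie within 0.8 to 1.2. No averaged reading went above about 1.05 N m, and the highest single one was 1.10.
- **Blue line:** I first read its white line at about −74°, which did not fit where the lever stopped. In the last scene picture a light patch sits at about −100° to −105°, which does fit. I take the first reading to have been the white ear, though the line is hard to make out.
- **End state:** the last pictures show both levers at home and the gripper clear of them, with contact force at noise level. The other objects appeared undisturbed, but I judged that only by eye. The jar was behind the arm in the last full pictures, so I did not recheck it.

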